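# Shut down and lock out the last-scouring machine

## Task

Shut the scouring machine down for a belt change: bring the ball-topped speed lever through its zigzag gate from the running slot at the far end to the near end of the park slot, resting it for a good half second at the end of each of the two cross slots so that the drive can slow. Only then turn the isolator's bar handle a quarter turn anticlockwise to its off stop, and swing its steel lockout hasp all the way out so that a padlock can be hung on it. Leave everything that stands or lies loose on the bench where it is.

Things in the scene. Friction and masses are not known exactly. Their poses are not given: they have to be found in the camera images.
- gate: Fixed speed gate: grey casting 230 x 140 mm (feet to 262 mm) with a steel gate plate, its top 120 mm above the bench. Origin: centre of the underside, on the bench; x runs from the near to the far end of the gate, y to the left, z up.
- plate_mid (a point): Centre of the gate plate's top (190 x 120 mm). Centre line of its 16 mm wide slot from here, (x, y) in mm along the gate's axes: running slot from (44, 14) to (12, 14); first cross slot to (12, -14); middle slot to (-18, -14); second cross slot to (-18, 14); park slot to its near end (-46, 14). The 12 mm shaft has 2 mm of play each side.
- gate_fore (a joint): Fore-and-aft tilt of the lever, rad, about the gate's y axis, 0 upright, growing as the ball goes to the gate's +x. It starts in the running slot, 0.22 to 0.40; cross slots at about 0.12 and -0.18, near end of the park slot about -0.44. Friction holds the lever where it is left; about 2 N at the ball moves it.
- gate_side (a joint): Sideways tilt of the lever, rad, about an axis carried by gate_fore through the same pivot, 0 upright, growing as the ball goes to the gate's +y: about 0.13 in the running and park slots, -0.14 in the middle slot.
- ball (a point): Centre of the lever's black ball knob, 40 mm in diameter, on a steel shaft, 190 mm from its pivot, which lies at (0, 0, 20) mm in the gate's frame. At tilts f (gate_fore) and s (gate_side) it is at pivot + 190 mm x (sin f cos s, sin s, cos f cos s) in the gate's axes; the shaft crosses the plate's top at x = 100 tan f, y = 100 tan s / cos f (mm).
- isolator: Fixed rotary isolator: grey enclosure 150 x 170 x 80 mm, black rosette on top. Origin: centre of the underside, on the bench; x away from the robot at yaw 0, y left, z up. The handle turns about its z axis. A dark rib (x -68 to -6, y 55 to 65, top at z = 98 mm) lets the hasp swing fully out only when the handle is off, and then keeps the handle off.
- iso_handle (a joint): Angle of the isolator's handle, rad, growing anticlockwise seen from above: 0 on (bar along the isolator's x), 1.571 off (bar along its y), with stops at both. Stays where left; about 0.1 N m turns it. It starts within 0.12 of on.
- bar_top (a point): Centre of the top of the handle's black bar, on the turning axis, at z = 130 mm. The bar is 72 mm long, 18 mm wide and 40 mm tall, on a turning disc of 108 mm diameter.
- hasp (a joint): Swing of the hasp relative to the handle, rad, growing clockwise seen from above: 0 folded along the bar, 1.571 fully out at a right angle to it (a stop at each). Its pin is carried by the handle; with the handle off it is at (-18, 40) mm in the isolator's frame. Stays where left; about 0.2 N at its stud moves it.
- stud_top (a point): Top centre of the upright round steel stud that swings the hasp: 12 mm in diameter, 34 mm tall, top at z = 130 mm, 102 mm from the hasp's pin. The hasp is a flat steel tongue 120 x 18 x 6 mm, top at z = 96 mm. With the handle off the stud is at (-18, -62) mm in the isolator's frame when folded, (-120, 40) mm when fully out.
- last_a: Bystander: yellow shoe last, 210 x 78 x 99 mm, loose, standing on its sole; origin under its middle.
- last_b: Bystander: wooden shoe last, 200 x 74 x 94 mm, loose, standing on its sole; origin under its middle.
- can: Bystander: tall metal adhesive can, 66 mm in diameter, 240 mm tall, loose; origin: centre of its underside.
- glue_jar: Bystander: amber jar with a black cap, 72 mm in diameter, 94 mm tall, loose; origin: centre of its underside.
- sand_block: Bystander: cork sanding block, 110 x 50 x 38 mm, loose; origin: centre of its underside.
- rasp: Bystander: rasp with a wooden handle, 320 mm long along its x, 28 mm tall, loose; origin on the bench below its middle.
- hammer: Bystander: hammer lying on the bench along its x, 260 mm long, head 88 mm across, 26 mm tall, loose; origin on the bench below its middle.

How it is judged:
On the way, in this order (a step that is already met when the one before it is completed fails the run):
1. the lever rests at the end of the first cross slot (value of joint gate_fore between 0.05 and 0.19 rad and value of joint gate_side below -0.09 rad), for 0.4 s.
2. the lever rests at the end of the second cross slot (value of joint gate_fore between -0.25 and -0.11 rad and value of joint gate_side above 0.09 rad), for 0.4 s.
3. the lever is at the near end of the park slot (value of joint gate_fore below -0.38 rad and value of joint gate_side above 0.08 rad), for 0.2 s.
4. the isolator's handle is at its off stop (value of joint iso_handle above 1.4 rad), for 0.2 s.
5. the hasp is swung fully out (value of joint hasp above 1.35 rad), for 0.2 s.
At the end, for the whole second after the job is handed in: The lever stands at the near end of the park slot (within about 6 mm at the plate), the isolator's handle is off (within 10 degrees of its stop) and the hasp is out (within 12 degrees of its stop), all three at rest (all of step 3 and value of joint iso_handle above 1.4 rad and value of joint hasp above 1.35 rad and velocity of joint gate_fore between -0.05 and 0.05 rad/s and velocity of joint iso_handle between -0.05 and 0.05 rad/s and velocity of joint hasp between -0.05 and 0.05 rad/s); the robot touches nothing.
It fails at once if the isolator is turned (more than 0.4 rad) before the lever is in the park slot (value of joint iso_handle above 0.4 rad and value of joint gate_fore above -0.3 rad).
It fails at once if a loose thing on the bench is shifted by more than 25 mm (distance of any of last_a, last_b, can, glue_jar, sand_block, rasp, hammer from where it was at the start of the episode above 0.025 m).
It also fails if it takes over 72 s, if anything falls off the work surface, if the arm or the gripper's body presses on something with over 40 N, if the wrist force passes 120 N, or if a joint passes its speed limit or range.

## Robot

A 7-joint arm with a two-finger parallel gripper is mounted at the origin on the work surface. World frame = base frame: x ahead of the robot, y to its left, z up, the work surface at z = 0. Lengths are in m, angles in rad, forces in N, time in s.
With the tool pointing down it reaches from about 0.4 to 0.85 m from the base axis. Payload 4.4 kg.
Tool frame: the origin (TCP) lies midway between the tips of the shut fingers; the grasp point (between the pads) lies 19 mm behind it (grip_depth is the distance from the TCP to the grasp point, in m); z points along the fingers, y is the line along which they close (so a half turn about z gives the same grasp; the last joint's range is limited). The gripper opens to 94 mm and grips with 3 to 60 N. Pads are 16 mm wide; open, the fingers measure 119 mm over their backs; the gripper's body (75 mm by 177 mm) begins 78 mm behind the grasp point.
Start: joints at [-1.177, 0.628, 0.038, 1.517, -0.027, 0.996, -0.02], TCP at [0.288, 0.583, 0.205] pointing down, gripper open.
Joint ranges: [-3.06, 3.06], [-0.37, 2.12], [-1.25, 1.32], [0.18, 2.47], [-1.1, 4.24], [0.23, 1.98], [-2.94, 2.94]. Speed limits (rad/s): [2.57, 2.57, 3.14, 3.14, 3.14, 3.14, 3.14].

## Interface

Orientations are given as [roll, pitch, yaw] about the fixed x, y, z axes, in that order (R = Rz(yaw) Ry(pitch) Rx(roll)).
In Python, from bench import sense, get_image, camera_params, hand_in, grip_depth gives the robot as it stands.
- The arm moves only by the shell command python3 -m crank 'ROWS' [FORCE]. ROWS is JSON, a list of rows, each a list of 5 numbers: the shift along the tool's x, y, z in cm, then the turn about the tool's z in degrees, then the closure, from 0 (fully open) to 1 (shut). A call has 1 to 10 rows; each row shifts and turns the commanded pose from where the row before left it, along the tool's axes as they then stand; what a row does not reach is not made up. A row lasts 1/10 s, in which the tool goes at most 50 mm and 8.59 degrees, less where a joint would pass 70% of its speed; a pose out of reach is approached as far as the arm can. A call with a gripper value outside its range is refused whole. The fingers move at their own pace and stop on an object; FORCE is the grip in N (left out, the last holds). Time passes only in rows, so rows that do not move let the fingers close. It gives the time, the measured TCP pose, the force, the opening and the grip force at its end, in the units of the state.
- sense(): the state, without advancing time (a new reading comes with each control period).
- get_image(name): name is "scene" or "top" or "wrist"; returns (picture, depth): 400x640x3 uint8, red, green, blue; 400x640 float32, m along the optical axis (not along the pixel's ray), 0 where there is no reading.
- camera_params(name): a dict with "vfov" (degrees; the focal length in pixels is half the picture's height over the tangent of half this angle, whatever the lens; pixels are square), "cx", "cy" (the principal point, pixels), "rvec" (rotation vector, rad) and "tvec" (3), from world to camera coordinates, as OpenCV has them. Camera axes: x right, y down, z forward; pixel columns grow to the right and rows downward; lengths in m; the calibration is good to about 2 mm. A picture is of the moment at which its call begins: read the wrist's pose just before it. camera_params takes no time and is no camera call; for the wrist camera it gives the pose at the moment of the call.
- hand_in(): hands the job in; it is judged then, once.
The state is a dict: "t": time; "qpos": joint angles; "joint_vel": joint speeds; "effort": joint torques, N m; "position": TCP position; "eef_rot": TCP orientation; "wrist_force": force on the tool from outside, world axes, zero at the start; "torque": the same for the moment, N m; "gripper_width": finger opening in m; "grasp_force": force on a finger pad.
Only numpy, scipy, OpenCV 4.12 (cv2) and the standard library are available. Lean on these libraries where they do the work, as an engineer would, in place of code of your own. Each camera call takes 0.05 s, during which the arm holds its last target. There are 200 camera calls.

## Working session

There is one attempt and no reset: what is moved stays moved. The work goes in short steps, Python scripts to look and compute and a shell command to move; the robot and the scene stay as the last step left them, time stands still between calls to the robot, and variables do not carry over. Pictures are saved under pics/ and viewed, at most 10 in all, crops included, and the job is handed in when it is done.

```bash
mkdir -p pics; cat > h.py <<'E'
import numpy as np, cv2
from bench import *
def cam(n):
    p=camera_params(n); f=200/np.tan(np.radians(p['vfov'])/2)
    R=cv2.Rodrigues(np.array(p['rvec'],float))[0]; return f,p['cx'],p['cy'],R,np.array(p['tvec'],float).ravel()
def grab(n):
    c=cam(n); im,d=get_image(n); return c,im,d
def onplane(c,u,v,z):
    f,cx,cy,R,t=c; o=-R.T@t; r=R.T@np.array([(u-cx)/f,(v-cy)/f,1.]); return o+r*(z-o[2])/r[2]
def cloud(c,d):
    f,cx,cy,R,t=c; v,u=np.mgrid[:d.shape[0],:d.shape[1]]
    P=np.stack([(u-cx)/f*d,(v-cy)/f*d,d],-1); W=(P-t)@R; W[d<=0]=np.nan; return W
def proj(c,P):
    f,cx,cy,R,t=c; q=R@np.array(P)+t; return f*q[0]/q[2]+cx,f*q[1]/q[2]+cy
E
python3 - <<'E'
from h import *
for n in('top','scene'):
    c,im,d=grab(n); cv2.imwrite(f'pics/{n}.png',im[:,:,::-1]); np.savez(f'{n}.npz',im=im,d=d)
    print(n,-c[3].T@c[4],c[0])
s=sense();print(s['position'],s['eef_rot'],s['t'],s['gripper_width'],grip_depth)
E
```

```text
top [ 0.23181394 -0.00577339  1.47423724] 428.73915655161426
scene [1.25111545 0.69844286 1.07595113] 416.6302144429485
[0.28814733 0.58200821 0.20469195] [-3.13999310e+00 -2.61860069e-05  2.68180089e+00] 0.1 0.09407478200927526 0.0188
```

View pics/top.png

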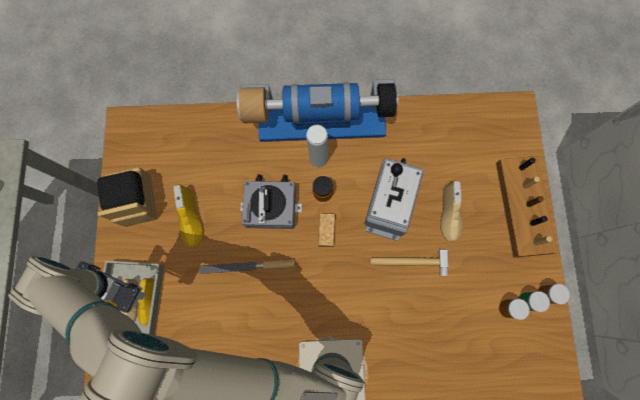

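View pics/scene.png

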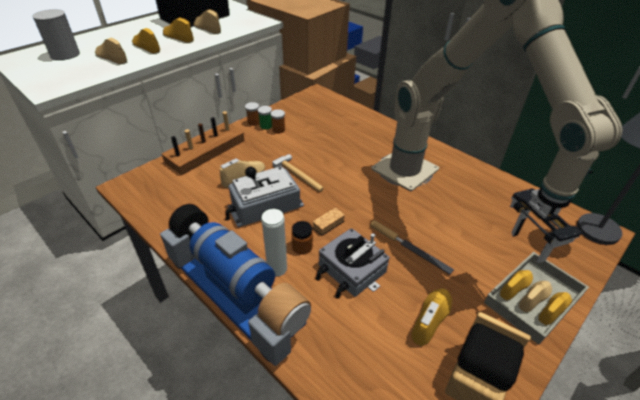

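The top view shows the gate around (395,198) with its ball at (397,170), the isolator at (270,204) with its bar roughly vertical in the image, the can at (317,145) and the jar at (323,187). The gripper is at the lower left, over the tray. I'll measure from the depth next.

```bash
python3 - <<'E'
from h import *
c=cam('top'); z=np.load('top.npz'); im,d=z['im'],z['d']; W=cloud(c,d)
def box(n,u0,u1,v0,v1,za,zb):
    m=np.zeros(d.shape,bool); m[v0:v1,u0:u1]=True; m&=(W[...,2]>za)&(W[...,2]<zb)
    P=W[m]; r=cv2.minAreaRect((P[:,:2]*1000).astype(np.float32)); print(n,len(P),'c',np.round(r[0],1),'size',np.round(r[1],1),'ang',round(r[2],1),'medz',np.median(P[:,2]).round(4),'mean',P.mean(0).round(4)); return m
box('plate',360,430,150,245,.11,.13)
box('ball',380,415,155,190,.17,.25)
box('encl',235,305,172,235,.07,.088)
box('bar',235,305,172,235,.115,.14)
box('rosette',235,305,172,235,.088,.14)
box('can',300,335,120,170,.225,.26)
box('jar',308,340,172,205,.08,.1)
for n,u0,u1,v0,v1 in(('gate',350,440,140,250),('iso',230,310,165,240)):
    cv2.imwrite(f'pics/{n}.png',cv2.resize(im[v0:v1,u0:u1,::-1],None,fx=5,fy=5,interpolation=cv2.INTER_CUBIC))
# plate colour rect: bright in gate region
g=im.astype(int).sum(2)/3
m=np.zeros(d.shape,np.uint8); m[150:245,360:430]=((g>170)[150:245,360:430])
k=cv2.findContours(m,0,2)[0]; k=max(k,key=cv2.contourArea); pts=np.array([onplane(c,*p[0],.12)[:2]*1000 for p in k],np.float32)
print('plate col',cv2.minAreaRect(pts))
E
```

```text
plate 1984 c [ 559.3 -233.1] size [126.9 196.2] ang 70.9 medz 0.1199 mean [ 0.5526 -0.2324  0.1195]
ball 141 c [ 615.1 -225.8] size [37.7 36.6] ang 89.2 medz 0.2144 mean [ 0.612  -0.2245  0.2126]
encl 1395 c [554.5 189.7] size [170.9 151.6] ang 86.3 medz 0.0805 mean [0.5519 0.1831 0.0806]
bar 146 c [536.4 191.7] size [ 26.  103.2] ang 79.8 medz 0.1297 mean [0.5462 0.1902 0.1294]
rosette 836 c [548.4 183.2] size [146.4 130.4] ang 88.5 medz 0.0936 mean [0.5471 0.1947 0.0997]
can 338 c [724.9  15.7] size [61.1 61.4] ang 49.4 medz 0.2394 mean [0.7233 0.0161 0.2383]
jar 321 c [601.9   6.4] size [63.8 67.1] ang 89.1 medz 0.0941 mean [0.6012 0.0059 0.0937]
plate col ((561.6900024414062, -235.11471557617188), (118.90925598144531, 188.42623901367188), 70.83946990966797)
```

View pics/gate.png

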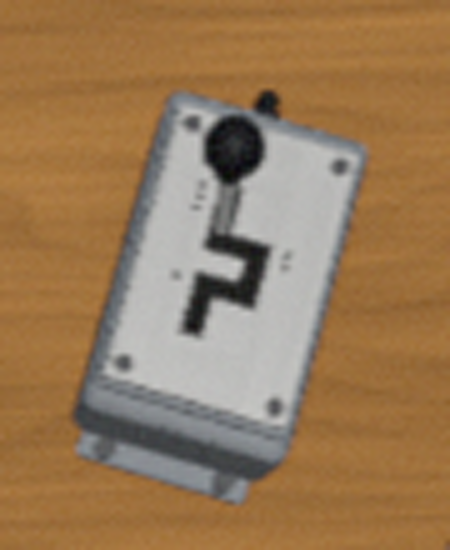

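View pics/iso.png

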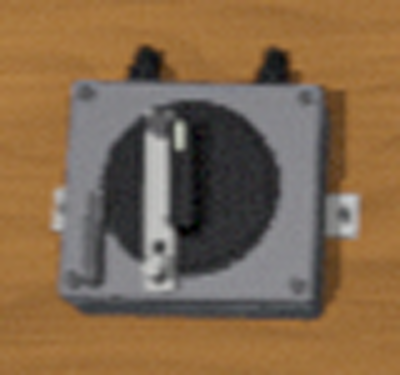

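The gate crop shows the zigzag slot, with the ball at its far left end. The isolator crop shows the bar vertical, with the hasp left of it (pin at the top, stud at the bottom) and the rib lower left.

Estimates:
- **Gate:** centre (0.561, -0.234), yaw -19.1°.
- **Ball:** gate-frame offset (47, 25) mm, which fits f≈0.25 and s≈0.13.
- **Isolator:** centre about (0.553, 0.19), yaw about -3°.

Next I'll rise, turn the tool y onto the gate y, and travel.

```bash
python3 -m crank '[[0,0,-5,-3.6,0],[0,0,-4.5,-3.65,0],[-3.2,-3.65,0,0,0],[-3.2,-3.65,0,0,0],[-3.2,-3.65,0,0,0],[-3.2,-3.65,0,0,0],[-3.2,-3.65,0,0,0],[-3.2,-3.65,0,0,0],[-3.2,-3.65,0,0,0],[-3.2,-3.65,0,0,0]]' 15
python3 -m crank '[[-3.2,-3.65,0,0,0],[-3.2,-3.65,0,0,0],[-3.2,-3.65,0,0,0],[-3.2,-3.65,0,0,0],[-3.2,-3.65,0,0,0],[-3.2,-3.65,0,0,0],[-3.2,-3.65,0,0,0],[0,0,0,0,0],[0,0,0,0,0]]'
cat > rel.py <<'E'
from h import *
import sys
G=np.array([.5605,-.2345]); a=np.radians(-19.1); gx=np.array([np.cos(a),np.sin(a)]); gy=np.array([-gx[1],gx[0]])
def st():
    s=sense(); p=s['position']; r=s['eef_rot']; q=np.array(p[:2])-G
    print('t',round(s['t'],2),'tcp',np.round(p,4),'rpy',np.round(np.degrees(r),1),'gate mm',(q@gx*1000).round(1),(q@gy*1000).round(1),'F',np.round(s['wrist_force'],1),'w',round(s['gripper_width'],4),'gf',round(s['grasp_force'],1)); return s
def ball():
    c,im,d=grab('top'); W=cloud(c,d)
    m=(im.max(2)<70)&(np.abs(W[...,0]-.57)<.12)&(np.abs(W[...,1]+.23)<.1)&(W[...,2]>.17)&(W[...,2]<.235)
    P=W[m]; A=np.c_[2*P,np.ones(len(P))]; s=np.linalg.lstsq(A,(P**2).sum(1),rcond=None)[0]
    q=s[:2]-G; print('ball',len(P),s[:3].round(4),'R',np.sqrt(s[3]+s[:3]@s[:3]).round(4),'gate',(q@gx*1000).round(1),(q@gy*1000).round(1))
E
python3 - <<'E'
from rel import *
st(); ball()
c,im,d=grab('wrist'); cv2.imwrite('pics/w1.png',im[:,:,::-1]); W=cloud(c,d)
np.savez('w1.npz',im=im,d=d,W=W)
m=(W[...,2]>.18)&(W[...,2]<.23)&(im.max(2)<90)
P=W[m]; print(len(P), P.min(0),P.max(0))
E
```

```text
t: 1.1
position: [0.435, 0.2208, 0.3004]
eef_rot: [-3.141, -0.0, 2.809]
wrist_force: [0.7, 0.8, 0.3]
gripper_width: 0.0936
grasp_force: 0.0
t: 2.0
position: [0.5625, -0.0928, 0.2997]
eef_rot: [-3.141, -0.002, 2.806]
wrist_force: [-0.6, 0.3, -0.0]
gripper_width: 0.0942
grasp_force: 0.0
t 2.0 tcp [ 0.5625 -0.0928  0.2997] rpy [-1.800e+02 -1.000e-01  1.607e+02] gate mm -44.5 134.5 F [-0.6  0.3 -0. ] w 0.0942 gf 0.0
ball 85 [ 0.6159 -0.2248  0.2006] R 0.0214 gate 49.2 27.4
91 [ 0.61976548 -0.21779863  0.18330964] [0.70796662 0.04310034 0.22283241]
```

View pics/w1.png

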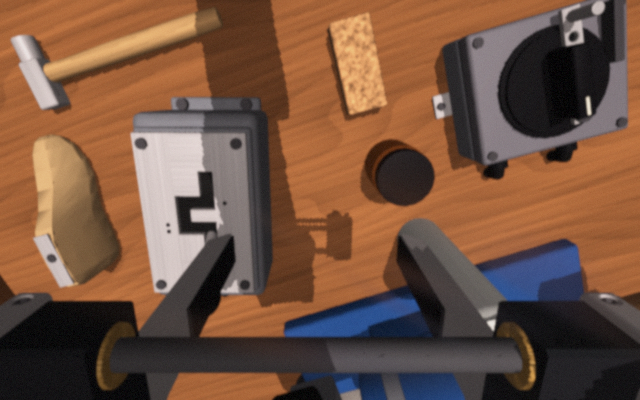

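The wrist view shows the gate at about (200,205), with the ball hidden behind the left finger, and the jar and can below the arm. I still have about (+94, -108) mm to go in gate axes, so I'll finish the approach and check before descending.

```bash
python3 -m crank '[[-3.1,-3.6,0,0,0],[-3.1,-3.6,0,0,0],[-3.1,-3.6,0,0,0],[0,0,1.8,0,0],[0,0,1.8,0,0],[0,0,0,0,0],[0,0,0,0,0]]'
python3 - <<'E'
from rel import *
st(); c,im,d=grab('wrist'); W=cloud(c,d); np.savez('w2.npz',im=im,d=d,W=W)
cv2.imwrite('pics/w2.png',im[:,:,::-1])
m=(np.abs(W[...,2]-.12)<.004)&(np.abs(W[...,0]-.56)<.13)&(np.abs(W[...,1]+.234)<.13)&(im.min(2)>120)
P=W[m]; print(len(P),cv2.minAreaRect((P[:,:2]*1000).astype(np.float32)),np.median(P[:,2]))
m=(W[...,2]>.185)&(W[...,2]<.23)&(np.hypot(W[...,0]-.615,W[...,1]+.225)<.03)
P=W[m]
if len(P)>20:
    A=np.c_[2*P,np.ones(len(P))]; s=np.linalg.lstsq(A,(P**2).sum(1),rcond=None)[0]; q=s[:2]-G; print('ball',len(P),s[:3].round(4),np.sqrt(s[3]+s[:3]@s[:3]),q@gx*1000,q@gy*1000)
E
```

```text
t: 2.8
position: [0.6157, -0.2223, 0.2647]
eef_rot: [3.141, -0.001, 2.811]
wrist_force: [-0.5, 0.0, 0.5]
gripper_width: 0.094
grasp_force: 0.0
t 2.8 tcp [ 0.6157 -0.2223  0.2647] rpy [180.   -0.  161.1] gate mm 48.2 29.6 F [-0.5  0.   0.5] w 0.094 gf 0.0
18953 ((560.748779296875, -233.99234008789062), (120.34978485107422, 188.31588745117188), 70.74584197998047) 0.11998647992801623
ball 2163 [ 0.6159 -0.2264  0.2022] 0.01957691363549511 49.642912580416294 25.814816843988083
```

View pics/w2.png

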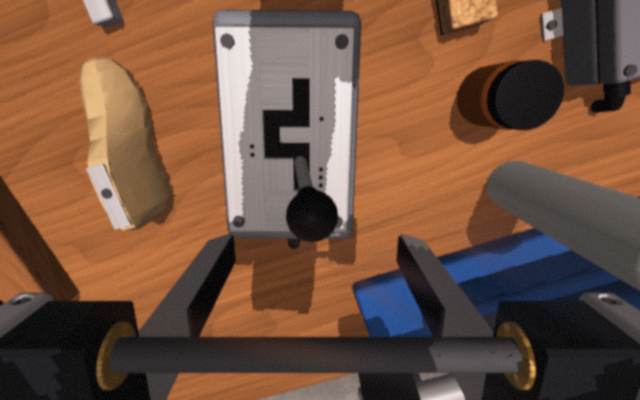

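The wrist view shows the ball at (311,214), centred between the fingers. The plate fit is 188×120 mm at z=0.120, and the ball fit has R=19.6 mm. All of these match. I'll descend and grip.

```bash
sed -i 's/G=np.array(.*); a=np.radians(-19.1)/G=np.array([.5607,-.2341]); a=np.radians(-19.2)/' rel.py
python3 -m crank '[[-0.15,-0.4,2,0,0],[0,0,3,0,0],[0,0,3.1,0,0],[0,0,0,0,0.4],[0,0,0,0,0.65],[0,0,0,0,0.7],[0,0,0,0,0.7],[0,0,0,0,0.7],[0,0,0,0,0.7]]' 15; python3 -c "from rel import *;st()"
```

```text
t: 3.75
position: [0.6159, -0.2287, 0.1843]
eef_rot: [3.142, 0.001, 2.808]
wrist_force: [0.1, -0.2, 0.7]
gripper_width: 0.0492
grasp_force: 0.0
t 3.75 tcp [ 0.6159 -0.2287  0.1843] rpy [1.800e+02 1.000e-01 1.609e+02] gate mm 50.4 23.2 F [ 0.1 -0.2  0.7] w 0.0492 gf 0.0
```

```bash
python3 -m crank '[[0,0.25,0,0,0.7],[0,0,0,0,0.8],[0,0,0,0,0.9],[0,0,0,0,0.9],[0,0,0,0,0.9],[0,0,0,0,0.9]]' 15; python3 -c "from rel import *;st()"
```

```text
t: 4.35
position: [0.6167, -0.226, 0.1837]
eef_rot: [3.141, 0.0, 2.808]
wrist_force: [-0.2, 1.3, 3.6]
gripper_width: 0.039
grasp_force: 15.0
t 4.35 tcp [ 0.6167 -0.226   0.1837] rpy [180.    0.  160.9] gate mm 50.2 26.0 F [-0.2  1.3  3.6] w 0.039 gf 15.0
```

```bash
python3 -m crank '[[0.7,0,-0.15,0,0.9],[0.7,0,-0.15,0,0.9],[0.7,0,-0.1,0,0.9],[0.7,0,-0.1,0,0.9],[0,0,0,0,0.9],[0,0,0,0,0.9]]'; python3 -c "from rel import *;st()"
```

```text
t: 4.95
position: [0.5889, -0.2167, 0.1889]
eef_rot: [3.141, -0.002, 2.808]
wrist_force: [0.6, 1.7, 6.7]
gripper_width: 0.0394
grasp_force: 15.0
t 4.95 tcp [ 0.5889 -0.2167  0.1889] rpy [ 1.800e+02 -1.000e-01  1.609e+02] gate mm 20.9 25.7 F [0.6 1.7 6.7] w 0.0394 gf 15.0
```

```bash
python3 -m crank '[[-0.1,-0.5,-0.1,0,0.9],[0,-1,-0.1,0,0.9],[0,-1.1,0,0,0.9],[0,-1,0,0,0.9],[0,-1,0.1,0,0.9],[0,-0.6,0.1,0,0.9],[0,0,0,0,0.9],[0,0,0,0,0.9]]'; python3 -c "from rel import *;st()"
```

```text
t: 5.75
position: [0.5729, -0.2676, 0.188]
eef_rot: [-3.14, -0.001, 2.808]
wrist_force: [-0.4, 2.0, 2.5]
gripper_width: 0.0392
grasp_force: 15.0
t 5.75 tcp [ 0.5729 -0.2676  0.188 ] rpy [-1.799e+02 -1.000e-01  1.609e+02] gate mm 22.5 -27.6 F [-0.4  2.   2.5] w 0.0392 gf 15.0
```

```bash
python3 -m crank '[[0,0.1,0,0,0.9],[0,0,0,0,0.9],[0,0,0,0,0.9],[0,0,0,0,0.9],[0,0,0,0,0.9],[0,0,0,0,0.9],[0,0,0,0,0.9]]'; python3 -m crank '[[0.9,0,-0.05,0,0.9],[1.2,0,0,0,0.9],[1.2,0,0.05,0,0.9],[1.2,0,0.1,0,0.9],[1.0,0,0.1,0,0.9],[0,0,0,0,0.9],[0,0,0,0,0.9]]'; python3 -c "from rel import *;st()"
```

```text
t: 6.45
position: [0.5737, -0.2662, 0.1883]
eef_rot: [-3.141, -0.001, 2.808]
wrist_force: [-1.7, -1.7, -0.4]
gripper_width: 0.0393
grasp_force: 15.0
t: 7.15
position: [0.5214, -0.2471, 0.1867]
eef_rot: [3.141, -0.002, 2.808]
wrist_force: [-3.8, -1.5, 4.2]
gripper_width: 0.0389
grasp_force: 15.0
t 7.15 tcp [ 0.5214 -0.2471  0.1867] rpy [ 1.800e+02 -1.000e-01  1.609e+02] gate mm -32.9 -25.2 F [-3.8 -1.5  4.2] w 0.0389 gf 15.0
```

```bash
python3 -m crank '[[0,0.5,-0.1,0,0.9],[0,1,-0.1,0,0.9],[0,1.1,0,0,0.9],[0,1,0,0,0.9],[0,1,0.1,0,0.9],[0,0.6,0.1,0,0.9],[0,0,0,0,0.9],[0,0,0,0,0.9]]'; python3 -c "from rel import *;st()"
```

```text
t: 7.95
position: [0.5402, -0.1974, 0.1866]
eef_rot: [3.14, 0.001, 2.809]
wrist_force: [-0.1, -1.2, 4.3]
gripper_width: 0.0389
grasp_force: 15.0
t 7.95 tcp [ 0.5402 -0.1974  0.1866] rpy [1.799e+02 1.000e-01 1.610e+02] gate mm -31.4 27.9 F [-0.1 -1.2  4.3] w 0.0389 gf 15.0
```

```bash
python3 -m crank '[[0,-0.1,0,0,0.9],[0,0,0,0,0.9],[0,0,0,0,0.9],[0,0,0,0,0.9],[0,0,0,0,0.9],[0,0,0,0,0.9],[0,0,0,0,0.9]]'; python3 -m crank '[[0.8,-0.05,0.15,0,0.9],[1,-0.05,0.25,0,0.9],[1,-0.05,0.3,0,0.9],[1,-0.05,0.35,0,0.9],[1,-0.05,0.4,0,0.9],[0.1,0,0,0,0.9],[0,0,0,0,0.9],[0,0,0,0,0.9],[0,0,0,0,0.9]]'; python3 -c "from rel import *;st()"
```

```text
t: 8.65
position: [0.5396, -0.1981, 0.1866]
eef_rot: [3.139, 0.0, 2.809]
wrist_force: [1.1, 1.4, 5.5]
gripper_width: 0.0394
grasp_force: 15.0
t: 9.55
position: [0.4913, -0.1853, 0.1713]
eef_rot: [3.141, -0.002, 2.809]
wrist_force: [2.7, 1.8, -8.0]
gripper_width: 0.0391
grasp_force: 15.0
t 9.55 tcp [ 0.4913 -0.1853  0.1713] rpy [ 1.800e+02 -1.000e-01  1.609e+02] gate mm -81.6 23.3 F [ 2.7  1.8 -8. ] w 0.0391 gf 15.0
```

```bash
python3 -m crank '[[0,0,0,0,0.6],[0,0,0,0,0.3],[0,0,0,0,0.1],[0,0,0,0,0],[0,0,-1.5,0,0],[0,0,-3.5,0,0],[0,0,-4.5,0,0]]'; python3 -c "
from rel import *
s=st();ball();print(np.round(s['qpos'],2))"
python3 -m crank '[[0.8,4.7,0,0,0],[0.8,4.7,0,0,0],[0.8,4.7,0,0,0],[0.8,4.7,0,0,0],[0.8,4.7,0,0,0],[0.8,4.7,0,0,0],[0.8,4.7,0,0,0],[0.8,4.7,0,0,0],[0,0,0,-8,0],[0,0,0,-8,0]]'
python3 -m crank '[[0,0,0,0,0],[0,0,0,0,0]]'
python3 - <<'E'
from rel import *
s=st(); print(np.round(s['qpos'],2))
c,im,d=grab('wrist'); W=cloud(c,d); np.savez('w3.npz',im=im,d=d,W=W); cv2.imwrite('pics/w3.png',im[:,:,::-1])
for n,za,zb in(('encl',.076,.084),('top',.126,.134),('disc',.088,.093)):
    m=(W[...,2]>za)&(W[...,2]<zb)&(np.hypot(W[...,0]-.553,W[...,1]-.19)<.13); P=W[m]; print(n,len(P),cv2.minAreaRect((P[:,:2]*1000).astype(np.float32)) if len(P)>5 else '')
E
```

```text
t: 10.25
position: [0.4903, -0.1859, 0.2671]
eef_rot: [-3.141, -0.004, 2.808]
wrist_force: [0.4, 0.3, -0.7]
gripper_width: 0.0837
grasp_force: 0.0
t 10.25 tcp [ 0.4903 -0.1859  0.2671] rpy [-180.    -0.2  160.9] gate mm -82.3 22.3 F [ 0.4  0.3 -0.7] w 0.0837 gf 0.0
ball 0 [0. 0. 0.] R 0.0 gate -606.5 36.7
[ 0.14  0.39  0.23  1.79 -0.1   0.98  1.65]
t: 11.3
position: [0.5542, 0.1924, 0.2668]
eef_rot: [-3.141, 0.0, 3.097]
wrist_force: [-0.3, -1.1, 0.3]
gripper_width: 0.0947
grasp_force: 0.0
t: 11.5
position: [0.5545, 0.1897, 0.2672]
eef_rot: [-3.142, 0.0, 3.083]
wrist_force: [0.4, 0.7, 0.3]
gripper_width: 0.0939
grasp_force: 0.0
t 11.5 tcp [0.5545 0.1897 0.2672] rpy [-180.     0.   176.7] gate mm -145.2 398.2 F [0.4 0.7 0.3] w 0.0939 gf 0.0
[-0.43  0.47  0.08  1.62 -0.04  1.05  1.17]
encl 9665 ((554.0138549804688, 189.69403076171875), (169.57920837402344, 148.32089233398438), 86.66826629638672)
top 1434 ((537.7844848632812, 192.25807189941406), (27.336645126342773, 105.38326263427734), 80.5523910522461)
disc 4791 ((547.8504638671875, 190.9866180419922), (108.35572814941406, 121.33560180664062), 86.3956527709961)
```

View pics/w3.png

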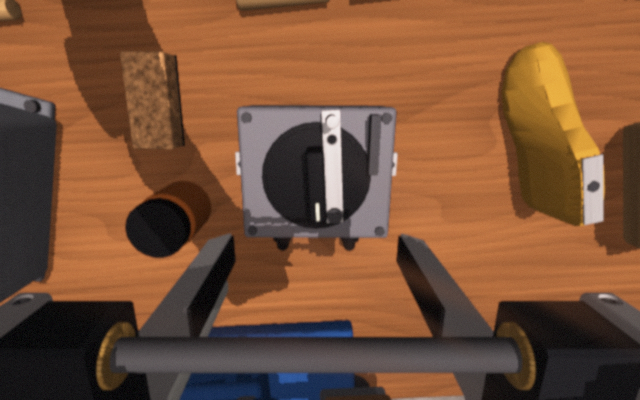

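The wrist view shows the isolator centred at about (318,172), with the hasp tongue from (331,115) to (336,218) and the bar just left of it. The enclosure fit is 170×148 mm, centred at (0.554, 0.190), yaw -3.3°. I'll get the bar's own angle next.

```bash
python3 - <<'E'
from h import *
z=np.load('w3.npz'); W=z['W']; im=z['im']
m=(W[...,2]>.126)&(W[...,2]<.134)&(np.hypot(W[...,0]-.554,W[...,1]-.19)<.045); P=W[m]
r=cv2.minAreaRect((P[:,:2]*1000).astype(np.float32)); print('bar',len(P),r,P.mean(0))
q=P[:,:2]-P[:,:2].mean(0); v=np.linalg.svd(q)[2][0]; print(np.degrees(np.arctan2(v[1],v[0])))
m=(W[...,2]>.126)&(W[...,2]<.134)&(W[...,0]<.505)&(np.hypot(W[...,0]-.494,W[...,1]-.21)<.04); P=W[m]; print('stud',len(P),P.mean(0))
E
```

```text
bar 1299 ((554.0431518554688, 189.58309936523438), (17.9610595703125, 71.22224426269531), 89.59303283691406) [0.5528425  0.18962308 0.1296288 ]
-0.4164914624433877
stud 135 [0.4926458  0.2080306  0.12993456]
```

```bash
python3 -m crank '[[0,0,3.5,-2.9,0],[0,0,4.5,0,0],[0,0,4.5,0,0.3],[0,0,3,0,0.5],[0,0,0.8,0,0.6],[0,0,0,0,0.8],[0,0,0,0,0.95],[0,0,0,0,0.95],[0,0,0,0,0.95],[0,0,0,0,0.95]]' 25;python3 -m crank '[[0,0,0,0,0.95],[0,0,0,0,0.95]]'
```

```text
t: 12.55
position: [0.5549, 0.1907, 0.105]
eef_rot: [3.141, 0.002, 3.138]
wrist_force: [-0.8, -0.5, -0.5]
gripper_width: 0.0332
grasp_force: 0.0
t: 12.75
position: [0.5544, 0.1901, 0.1042]
eef_rot: [-3.141, 0.0, 3.138]
wrist_force: [-0.8, -1.2, 5.2]
gripper_width: 0.018
grasp_force: 25.0
```

```bash
python3 -m crank '[[0,0,0,-5,0.95],[0,0,0,-8.5,0.95],[0,0,0,-8.5,0.95],[0,0,0,-8.5,0.95],[0,0,0,-8.5,0.95],[0,0,0,-8.5,0.95],[0,0,0,-8.5,0.95],[0,0,0,-8.5,0.95],[0,0,0,-8.5,0.95],[0,0,0,-8.5,0.95]]'; python3 -c "
from rel import *
s=st();print(np.round(s['qpos'],2),np.round(s['torque'],2))"
```

```text
t: 13.75
position: [0.5554, 0.189, 0.1043]
eef_rot: [-3.14, -0.001, -1.718]
wrist_force: [2.0, -2.3, 0.8]
gripper_width: 0.0179
grasp_force: 25.0
t 13.75 tcp [0.5554 0.189  0.1043] rpy [-1.799e+02 -1.000e-01 -9.840e+01] gate mm -144.2 397.8 F [ 2.  -2.3  0.8] w 0.0179 gf 25.0
[-0.15  0.69 -0.36  1.79  0.34  0.73  2.3 ] [-0.3  -0.17 -0.08]
```

```bash
python3 -m crank '[[0,0,0,-3,0.95],[0,0,0,-2,0.95],[0,0,0,0,0.95],[0,0,0,0,0.95],[0,0,0,0,0.95]]'; python3 -c "
from rel import *
s=st();print(np.round(s['qpos'],2),np.round(s['torque'],2))"
```

```text
t: 14.25
position: [0.5554, 0.1891, 0.1043]
eef_rot: [-3.14, -0.002, -1.637]
wrist_force: [2.5, -5.0, 2.9]
gripper_width: 0.0177
grasp_force: 25.0
t 14.25 tcp [0.5554 0.1891 0.1043] rpy [-1.799e+02 -1.000e-01 -9.380e+01] gate mm -144.1 397.9 F [ 2.5 -5.   2.9] w 0.0177 gf 25.0
[-0.14  0.69 -0.38  1.79  0.36  0.73  2.36] [-0.92 -0.6  -0.01]
```

```bash
python3 -m crank '[[0,0,0,-1,0.95],[0,0,0,0,0.6],[0,0,0,0,0.4],[0,0,0,0,0.3],[0,0,-3,0,0.3],[0,0,-4.5,0,0.3],[0,0,-4.5,0,0.3],[0,0,-3,0,0.3],[0,0,0,0,0.3],[0,0,0,0,0.3]]'
python3 - <<'E'
from rel import *
s=st(); print(np.round(s['qpos'],2))
c,im,d=grab('wrist'); W=cloud(c,d); np.savez('w4.npz',im=im,d=d,W=W); cv2.imwrite('pics/w4.png',im[:,:,::-1])
O=np.array([.554,.1896]); a=np.radians(-3.3)
m=(W[...,2]>.126)&(W[...,2]<.134)&(np.hypot(W[...,0]-.554,W[...,1]-.19)<.042); P=W[m]
print('bar',cv2.minAreaRect((P[:,:2]*1000).astype(np.float32)))
Rz=np.array([[np.cos(a),-np.sin(a)],[np.sin(a),np.cos(a)]])
for n,p in(('folded',(-.018,-.062)),('pin',(-.018,.040)),('out',(-.12,.04))): print(n,(O+Rz@p).round(4))
E0=O+Rz@(-.018,-.062)
m=(W[...,2]>.124)&(W[...,2]<.136)&(np.hypot(W[...,0]-E0[0],W[...,1]-E0[1])<.02); print('stud',m.sum(),W[m].mean(0))
E
```

```text
t: 15.25
position: [0.554, 0.1909, 0.2542]
eef_rot: [-3.141, 0.0, -1.617]
wrist_force: [-0.4, 0.5, -0.9]
gripper_width: 0.0657
grasp_force: 0.0
t 15.25 tcp [0.554  0.1909 0.2542] rpy [-180.     0.   -92.7] gate mm -146.1 399.2 F [-0.4  0.5 -0.9] w 0.0657 gf 0.0
[-0.08  0.52 -0.46  1.63  0.26  1.05  2.47]
bar ((553.8468017578125, 189.628173828125), (70.986328125, 17.52906608581543), 86.87751770019531)
folded [0.5325 0.1287]
pin [0.5383 0.2306]
out [0.4365 0.2364]
stud 149 [0.52177114 0.13021193 0.1297308 ]
```

View pics/w4.png

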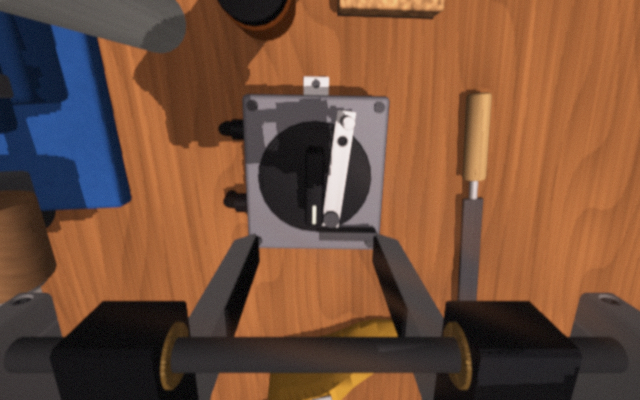

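The wrist view shows the bar pointing across (off, 86.9° in world) and the stud at about (347,120), on the folded hasp. The stud measures (0.522, 0.130, 0.130), 102 mm from the pin as given, so the hasp is already about 6° open. I'll grip the stud and swing it along the arc, turning the tool with it.

```bash
python3 -m crank '[[3.1,1.45,0,0,0.45],[3.1,1.45,0,6.6,0.45],[0,0,0,0,0.45],[0,0,0,0,0.45]]'; python3 -c "
from rel import *
s=st();d=np.array([.5218,.1302])-s['position'][:2];y=s['eef_rot'][2];print('tool dx,dy cm',100*(d@[np.cos(y),np.sin(y)]),100*(d@[np.sin(y),-np.cos(y)]))"
```

```text
t: 15.7
position: [0.5217, 0.1295, 0.2528]
eef_rot: [3.14, -0.001, -1.733]
wrist_force: [-0.0, 0.6, 0.5]
gripper_width: 0.0516
grasp_force: 0.0
t 15.7 tcp [0.5217 0.1295 0.2528] rpy [179.9  -0.  -99.3] gate mm -156.4 330.5 F [-0.   0.6  0.5] w 0.0516 gf 0.0
tool dx,dy cm -0.07397145885560083 0.004088734850418347
```

```bash
python3 -m crank '[[-0.1,0,3.5,0,0.45],[0,0,4.5,0,0.45],[0,0,4.5,0,0.45],[0,0,2.3,0,0.45],[0,0,0,0,0.7],[0,0,0,0,0.95],[0,0,0,0,0.97],[0,0,0,0,0.97],[0,0,0,0,0.97],[0,0,0,0,0.97]]' 12; python3 -c "
from rel import *
st()"
```

```text
t: 16.7
position: [0.5232, 0.131, 0.1069]
eef_rot: [-3.14, 0.001, -1.733]
wrist_force: [-0.5, -0.9, 3.0]
gripper_width: 0.0117
grasp_force: 12.0
t 16.7 tcp [0.5232 0.131  0.1069] rpy [-179.9    0.   -99.3] gate mm -155.5 332.5 F [-0.5 -0.9  3. ] w 0.0117 gf 12.0
```

Gripped at 11.7 mm, which matches the 12 mm stud. Now the swing, in two parts.

```bash
python3 -m crank '[[-0.11,1.49,0,8.4,0.97],[-0.11,1.49,0,8.4,0.97],[-0.11,1.49,0,8.4,0.97],[-0.11,1.49,0,8.4,0.97],[-0.11,1.49,0,8.4,0.97],[0,0,0,0,0.97],[0,0,0,0,0.97]]'; python3 -c "
from rel import *
s=st(); q=s['position'][:2]-np.array([.5383,.2306]); print('r',np.hypot(*q),'hasp deg',-93.3-np.degrees(np.arctan2(q[1],q[0])))"
```

```text
t: 17.4
position: [0.4605, 0.1681, 0.1066]
eef_rot: [-3.141, 0.002, -2.462]
wrist_force: [1.6, -0.9, 3.6]
gripper_width: 0.0114
grasp_force: 12.0
t 17.4 tcp [0.4605 0.1681 0.1066] rpy [-1.799e+02  1.000e-01 -1.411e+02] gate mm -226.9 346.8 F [ 1.6 -0.9  3.6] w 0.0114 gf 12.0
r 0.09983679518790232 hasp deg 47.90888539416356
```

```bash
python3 -m crank '[[-0.07,1.49,0,8.4,0.97],[-0.07,1.49,0,8.4,0.97],[-0.08,1.49,0,8.4,0.97],[-0.09,1.49,0,8.4,0.97],[-0.1,1.49,0,8.4,0.97],[0,0.1,0,0,0.97],[0,0,0,0,0.97],[0,0,0,0,0.97]]'; python3 -c "
from rel import *
s=st(); q=s['position'][:2]-np.array([.5383,.2306]); print('r',np.hypot(*q),'hasp deg',-93.3-np.degrees(np.arctan2(q[1],q[0])))"
```

```text
t: 18.2
position: [0.4384, 0.2373, 0.1065]
eef_rot: [3.14, 0.003, 3.085]
wrist_force: [5.5, -0.1, 3.1]
gripper_width: 0.0116
grasp_force: 12.0
t 18.2 tcp [0.4384 0.2373 0.1065] rpy [179.9   0.2 176.8] gate mm -270.5 405.0 F [ 5.5 -0.1  3.1] w 0.0116 gf 12.0
r 0.10011682490584341 hasp deg -269.4478192761919
```

```bash
python3 -m crank '[[0,0,0,0,0.8],[0,0,0,0,0.6],[0,0,0,0,0.5],[0,0,-3,0,0.5],[0,0,-4.5,0,0.5],[0,0,-4.5,0,0.5],[0,0,-3,0,0.5],[0,0,0,0,0.5],[0,0,0,0,0.5]]'
python3 - <<'E'
from rel import *
st(); ball()
c,im,d=grab('wrist'); W=cloud(c,d)
m=(W[...,2]>.126)&(W[...,2]<.134)&(np.hypot(W[...,0]-.554,W[...,1]-.19)<.042); print('bar',cv2.minAreaRect((W[m][:,:2]*1000).astype(np.float32)))
m=(W[...,2]>.124)&(W[...,2]<.136)&(np.hypot(W[...,0]-.4365,W[...,1]-.2364)<.025); print('stud',m.sum(),W[m].mean(0))
c,im,d=grab('top'); cv2.imwrite('pics/end.png',im[:,:,::-1])
E
```

```text
t: 19.1
position: [0.4353, 0.2376, 0.2558]
eef_rot: [-3.141, -0.001, 3.085]
wrist_force: [-0.5, 0.0, -0.3]
gripper_width: 0.0467
grasp_force: 0.0
t 19.1 tcp [0.4353 0.2376 0.2558] rpy [-180.    -0.   176.7] gate mm -273.5 404.2 F [-0.5  0.  -0.3] w 0.0467 gf 0.0
ball 106 [ 0.4919 -0.1849  0.1954] R 0.0167 gate -81.2 23.8
bar ((554.9207153320312, 200.4053955078125), (49.45624542236328, 18.785383224487305), 87.53145599365234)
stud 137 [0.43654886 0.23679872 0.12942439]
```

View pics/end.png

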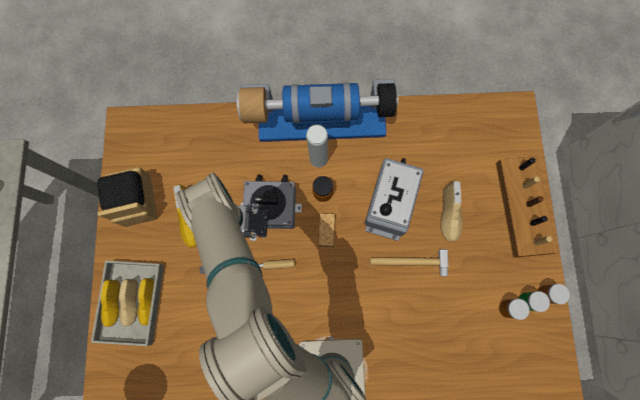

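The top view shows the ball at (386,209), at the near end of the park slot, with the loose things it shows where they were. The lever (x = -81 mm, so f≈-0.44), the bar (87.5°) and the stud at its fully-out point all check, and the arm is clear.

```bash
python3 -c "from bench import hand_in; print(hand_in())"
```

```text
the job is handed in; nothing more can be done
None
```

The job is handed in at about 19 s: the lever is at the near end of the park slot after a rest in each cross slot, the isolator is off, the hasp is fully out, and the arm is clear; the judge gave no verdict.

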